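Clamp a graphics module in the bonding press

ROBOT

A 6-joint arm with a two-finger parallel gripper is mounted at the origin on the work surface. World frame = base frame: x ahead of the robot, y to its left, z up, the work surface at z = 0. Lengths are in m, angles in degrees, forces in N, time in s.
With the tool pointing down it reaches from about 0.25 to 0.725 m from the base axis. Payload 9.7 kg.
Tool frame: the origin (TCP) lies midway between the tips of the shut fingers; the grasp point (between the pads) lies 19 mm behind it; z points along the fingers, y is the line along which they close (so a half turn about z gives the same grasp; the last joint's range is limited). The gripper opens to 85 mm and grips with 20 to 120 N. Pads are 22 mm wide; open, the fingers measure 114 mm over their backs; the gripper's body (76 mm by 85 mm) begins 54 mm behind the grasp point. The pads swing forward as they close: fully open they stand 13 mm farther back than shut.
Start: joints at [76.261, 4.979, 10.078, 95.1, 0, 90], TCP at [0.131, 0.534, 0.231] pointing down, gripper open.
Joint ranges: [-179.16, 179.16], [-48.56, 103.87], [-65.8, 70.77], [-126.05, 130.52], [-82.76, 87.17], [-180, 180]. Speed limits (degrees/s): [127.2, 127.2, 147.25, 180, 180, 180].

INTERFACE

Orientations are given as [roll, pitch, yaw] about the fixed x, y, z axes, in that order (R = Rz(yaw) Ry(pitch) Rx(roll)).
In Python, from workcell import bot gives the robot as it stands.
- The arm moves only by the shell command python3 -m crank 'ROWS' [FORCE]. ROWS is JSON, a list of rows, each an object with "gripper": the finger opening in mm, from 0 to 85.4; "travel": the shift along the tool's x, y, z in mm, a list of three; "twist": the turn, a rotation vector about the tool's x, y, z in rad, a list of three. In form: [{"gripper": gripper, "travel": [tx, ty, tz], "twist": [rx, ry, rz]}, ...]. A call has 1 to 12 rows; each row shifts and turns the commanded pose from where the row before left it, along the tool's axes as they then stand; what a row does not reach is not made up. A row lasts 1/8 s, in which the tool goes at most 62.5 mm and 10.7 degrees, less where a joint would pass 70% of its speed; a pose out of reach is approached as far as the arm can. A call is refused whole if a number of a shift passes 62.5 or a number of a turn 0.188, either way. A call with a gripper value outside its range is refused whole. The fingers move at their own pace and stop on an object; FORCE is the grip in N (left out, the last holds). Time passes only in rows, so rows that do not move let the fingers close. It gives the time, the measured TCP pose, the force, the opening and the grip force at its end, in the units of the state.
- bot.get_obs(): the state, without advancing time (a new reading comes with each control period).
- bot.camera(name): name is "side" or "top" or "wrist"; returns the picture (420x560x3 uint8, red, green, blue); there is no depth.
- bot.calibration(name): a dict with "vfov" (degrees; the focal length in pixels is half the picture's height over the tangent of half this angle, whatever the lens; pixels are square), "cx", "cy" (the principal point, pixels), "camera_from_world" (4x4, takes a point from world to camera coordinates). Camera axes: x right, y down, z forward; pixel columns grow to the right and rows downward; lengths in m; the calibration is good to about 2 mm. The wrist camera is an equidistant fisheye: a pixel r from the principal point sees the ray r / f radians off the axis. A picture is of the moment at which its call begins: read the wrist's pose just before it. calibration takes no time and is no camera call; for the wrist camera it gives the pose at the moment of the call.
- bot.job_done(): hands the job in; it is judged then, once.
The state is a dict: "time": time; "q": joint angles; "qd": joint speeds; "joint_efforts": joint torques, N m; "ee_pos": TCP position; "tcp_rot": TCP orientation; "wrist_force": force on the tool from outside, world axes, zero at the start; "torque": the same for the moment, N m; "opening": finger opening in m; "grasp_force": force on a finger pad.
Only numpy, scipy, OpenCV 4.12 (cv2) and the standard library are available. Lean on these libraries where they do the work, as an engineer would, in place of code of your own. Each camera call takes 0.05 s, during which the arm holds its last target. There are 200 camera calls.

TASK

Push the graphics module along the press's channel until its front edge is right up against the end stop, so that its copper heat spreader sits under the press pad. Then screw the knurled thumbscrew clockwise all the way down until its collar is home on the bridge and the sprung pad holds the spreader, let go, and leave the fan, the screw tray and the screwdriver beside the press where they are.

Things in the scene. Friction and masses are not known exactly. Their poses are not given: they have to be found in the camera images.
- press: Bench press fixed to the bench. Origin on the bench straight below the screw axis; x runs along the channel from its open mouth to the end stop. Base plate 12 mm thick, x -185 to 50 mm, 130 mm wide. Module channel on it between rails 74 mm apart (10 mm wide, tops z 18 mm, x -165 to 30). Bridge over it, x -16 to 16, 126 mm wide, beam underside z 52, top z 66 mm.
- channel_end (a point): Middle of the end stop's face, at the channel floor: press x 25 mm, y 0, z 12 mm. Axes as the press. The stop is 12 mm high.
- module: Loose graphics module, about 140 g: green board 120 (x) x 70 (y) x 4 mm lying in the channel between the rails, 40 to 75 mm short of the stop. Origin under the board's centre; x points to its front edge (toward the stop). Copper heat spreader 34 x 34 mm centred at x = 35 mm, top 14 mm above the board's underside.
- lead_edge (a point): Middle of the module's front edge at its underside (module x = 60 mm). Meets channel_end when the module is home.
- push_face (a point): Middle of the rear face of the module's black connector block, at module x = -60 mm, 10 mm above its underside. The block is 14 mm (x) by 56 mm (y), top 18 mm above the underside, rear face flush with the board's rear edge: a good face to push on.
- knob_top (a point): Centre of the top of the thumbscrew's head, on its vertical axis. Head: knurled steel cylinder, diameter 39, height 24 mm; below it a collar, diameter 22, height 10 mm. The top is 110.5 mm above the bench at joint value 0 and 100 mm with the collar home on the bridge. Turns with the head; the black index line on top points along the point's x.
- thumbscrew (a joint): Turn angle of the thumbscrew in rad, growing as it is turned clockwise seen from above, which lowers it 7 mm a turn. It starts between 0 and 1.2 and stops hard at 9.42 (collar home on the bridge). It stays where it is left; turning takes about 0.06 Nm.
- pad: Black rubber pad, 26 mm in diameter and 8 mm thick, below the bridge on the screw's axis, origin at the centre of its underside. It moves down with the screw, on a spring of 2400 N/m (it can give 8 mm); with the module home it meets the spreader in the last 0.4 turn and ends pressing with about 7 N.
- fan: Bystander: laptop cooling fan, 75 x 92 mm, 15 mm high, beside the press.
- screw_tray: Bystander: grey divided screw tray 90 x 70 x 22 mm, beside the press.
- screwdriver: Bystander: black screwdriver, 170 mm long, lying beside the press.

How it is judged (in metres and radians):
On the way, in this order (a step that is already met when the one before it is completed fails the run):
1. the module's front edge is against the end stop (within 3 mm) (x of lead_edge in the frame of channel_end above -0.003 m), for 0.2 s.
2. the thumbscrew is screwed all the way down (within about 0.4 rad of its stop) (value of joint thumbscrew above 9 rad), for 0.2 s.
At the end, for the whole second after the job is handed in: The module lies flat and still in the channel, the middle of its front edge within 4 mm of the middle of the end stop; the thumbscrew is at its lower stop (9 rad or more), not turning; the pad presses on the module with more than 3 N. Fan, tray and screwdriver were left in place (distance between lead_edge and channel_end below 0.004 m and value of joint thumbscrew above 9 rad and contact force between pad and module above 3 N and angle between module's own z axis and vertical below 0.04 rad and linear speed of module below 0.01 m/s and velocity of joint thumbscrew below 0.1 rad/s); the robot touches nothing.
It fails at once if the fan, the screw tray or the screwdriver is moved by more than 30 mm (distance of any of fan, screw_tray, screwdriver from where it was at the start of the episode above 0.03 m).
It also fails if it takes over 72 s, if anything falls off the work surface, if the arm or the gripper's body presses on something with over 40 N, if the wrist force passes 120 N, or if a joint passes its speed limit or range.

## Working session

There is one attempt and no reset: what is moved stays moved. The work goes in short steps, Python scripts to look and compute and a shell command to move; the robot and the scene stay as the last step left them, time stands still between calls to the robot, and variables do not carry over. Pictures are saved under pics/ and viewed, at most 10 in all, crops included, and the job is handed in when it is done.

```bash
mkdir -p pics; ls
python3 - <<'E'
from workcell import bot
import cv2,numpy as np
o=bot.get_obs();print({k:np.round(v,3) for k,v in o.items()})
for n in("top","side","wrist"):
    c=bot.calibration(n);print(n,c["vfov"],c["cx"],c["cy"],np.round(c["camera_from_world"],3).tolist())
    cv2.imwrite(f"pics/{n}0.png",bot.camera(n)[:,:,::-1])
E
```

```text
pics
{'time': np.float64(0.0), 'q': array([ 7.6260e+01,  5.0100e+00,  1.0033e+01,  9.5100e+01, -1.0000e-03,
        9.0001e+01]), 'qd': array([ 0.027,  0.036, -0.043,  0.005,  0.059,  0.076]), 'joint_efforts': array([ 1.0000e-03, -5.2039e+01,  4.6480e+01,  1.7000e-02,  0.0000e+00,
        0.0000e+00]), 'ee_pos': array([0.131, 0.534, 0.231]), 'tcp_rot': array([-1.79924e+02,  1.00000e-03,  1.66259e+02]), 'wrist_force': array([-0.18 , -0.236, -0.039]), 'torque': array([ 0.02 ,  0.004, -0.027]), 'grasp_force': np.float64(0.0), 'opening': np.float64(0.085)}
top 49.80803048029463 282.8637706557922 219.24475090418744 [[0.005, -1.0, 0.007, 0.052], [-0.988, -0.006, -0.154, 0.586], [0.154, -0.006, -0.988, 0.744], [0.0, 0.0, 0.0, 1.0]]
side 48.68508186579355 281.8792526715913 205.9889280675062 [[-0.999, -0.036, -0.011, 0.585], [-0.01, 0.532, -0.847, 0.06], [0.036, -0.846, -0.532, 1.065], [0.0, 0.0, 0.0, 1.0]]
wrist 65.70646984690485 281.06443260788234 205.14126036197638 [[0.238, 0.971, -0.001, -0.549], [0.931, -0.228, 0.286, -0.037], [0.278, -0.069, -0.958, 0.378], [0.0, 0.0, 0.0, 1.0]]
```

View pics/top0.png

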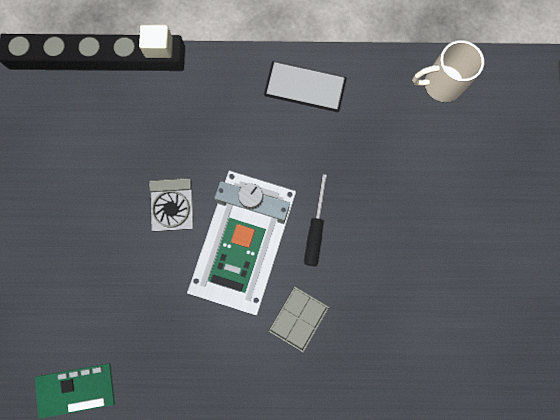

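View pics/side0.png

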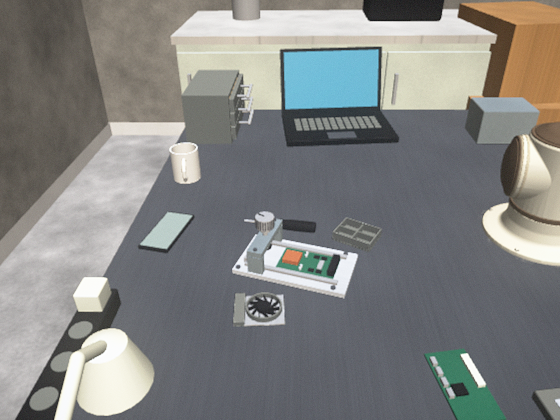

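The top view shows the press (white plate, corners around (232,170), (296,190), (257,314), (188,293)), knob at (250,195), orange spreader at (243,236) and black connector at about (227,284). The fan (171,205) is to its left, and the screwdriver (315,230) and tray (298,320) to its right. The side view agrees. Next I'll measure these.

```bash
cat > h.py <<'E'
from workcell import bot
import cv2,numpy as np
def ray(n,px,z,c=None):
    c=c or bot.calibration(n);T=np.array(c["camera_from_world"]);f=210/np.tan(np.radians(c["vfov"]/2))
    d=np.array([px[0]-c["cx"],px[1]-c["cy"]])/f
    if n=="wrist":
        r=np.linalg.norm(d);v=np.r_[d/r*np.sin(r),np.cos(r)]
    else: v=np.r_[d,1]
    R=T[:3,:3];o=-R.T@T[:3,3];w=R.T@v
    return (o+w*(z-o[2])/w[2])
def shot(n,name):
    im=bot.camera(n)[:,:,::-1].copy();cv2.imwrite(f"pics/{name}.png",im);return im
def big(m):
    cs,_=cv2.findContours(m.astype(np.uint8),cv2.RETR_EXTERNAL,cv2.CHAIN_APPROX_NONE);return max(cs,key=cv2.contourArea)
E
python3 - <<'E'
from h import *
im=cv2.imread("pics/top0.png");hsv=cv2.cvtColor(im,cv2.COLOR_BGR2HSV)
H,S,V=[hsv[:,:,i] for i in range(3)]
roi=np.zeros(H.shape,bool);roi[160:325,180:305]=1
def rect(name,m,z):
    c=big(m&roi)[:,0,:]
    P=np.array([ray("top",p,z)[:2] for p in c],np.float32)
    r=cv2.minAreaRect(P*1000);print(name,np.round(r[0],1),np.round(r[1],1),round(r[2],2));return r
rw=rect("plate",(S<40)&(V>170),.012)
rect("spreader",(H<18)&(S>120)&(V>120),.026)
rect("board",(H>45)&(H<85)&(S>80),.016)
print(V[195,240:262],hsv[205,250],hsv[292,195])
cv2.imwrite("pics/crop.png",cv2.resize(im[160:325,180:305],None,fx=3.6,fy=3.6,interpolation=cv2.INTER_CUBIC))
for p in [(250,195),(227,284)]: print(ray("top",p,.108 if p[1]<200 else .03))
E
```

```text
plate [551.8 132.6] [137.8 234.7] 72.88
spreader [558.9 127.1] [33.4 33.9] 72.52
board [526.6 137.9] [ 69.5 118. ] 72.76
[207 203 206 201 199 198 196 195 197 198 208 211 206 205 204 197 195 195
 202 205 202 211] [110   4 210] [103  10 234]
[0.61521021 0.10961589 0.108     ]
[0.47339365 0.15232371 0.03      ]
```

View pics/crop.png

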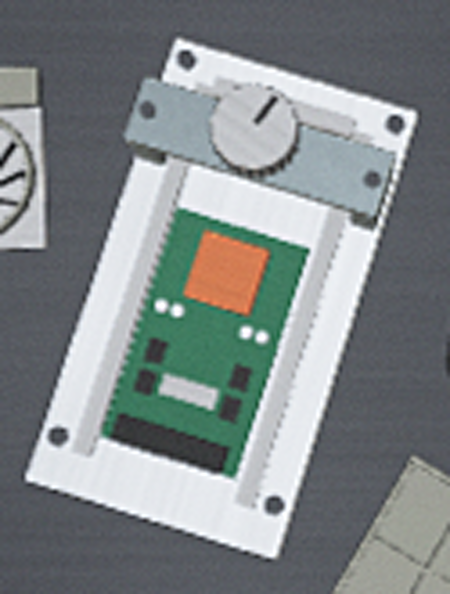

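Plate, spreader and board sizes all agree with the given ones, and the press yaw is about -17.3°. Next the tool goes behind the connector block, still high, with a narrow gripper.

```bash
python3 -m crank '[{"gripper":15,"travel":[-32,-24,0],"twist":[0,0,0]},{"gripper":15,"travel":[-32,-24,0],"twist":[0,0,0]},{"gripper":15,"travel":[-32,-24,0],"twist":[0,0,0]},{"gripper":15,"travel":[-32,-24,0],"twist":[0,0,0]},{"gripper":15,"travel":[-32,-24,0],"twist":[0,0,0]},{"gripper":15,"travel":[-32,-24,0],"twist":[0,0,0]},{"gripper":15,"travel":[-32,-24,0],"twist":[0,0,0]},{"gripper":15,"travel":[-32,-24,0],"twist":[0,0,0]},{"gripper":15,"travel":[-32,-24,0],"twist":[0,0,0]},{"gripper":15,"travel":[-32,-24,0],"twist":[0,0,0]},{"gripper":15,"travel":[-32,-24,0],"twist":[0,0,0]},{"gripper":15,"travel":[-31,-21,0],"twist":[0,0,0.062]}]'
python3 - <<'E'
from h import *
o=bot.get_obs();print({k:np.round(o[k],3) for k in("time","q","ee_pos","tcp_rot","opening")})
shot("wrist","w1")
E
```

```text
time: 1.65
ee_pos: [0.4356, 0.1652, 0.2311]
tcp_rot: [-180.0, -0.0, 162.6]
wrist_force: [0.8, 0.2, 0.2]
opening: 0.0147
grasp_force: 0.0
{'time': np.float64(1.65), 'q': array([20.768, -6.482, -1.277, 95.215, -0.   , 38.146]), 'ee_pos': array([0.436, 0.165, 0.231]), 'tcp_rot': array([-1.79994e+02, -7.00000e-03,  1.62621e+02]), 'opening': np.float64(0.015)}
```

View pics/w1.png

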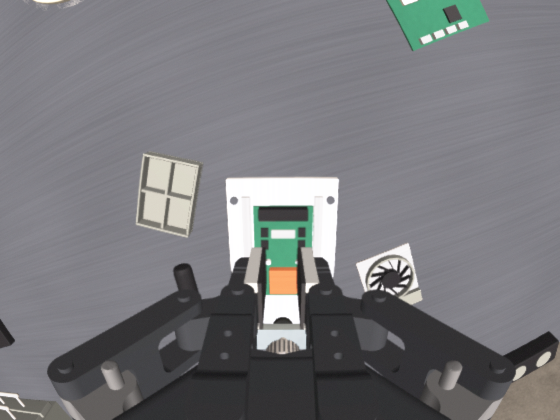

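The wrist picture shows the plate's rear edge at row 178, the connector block's top rear edge at about (283,207), and the channel aligned with the tool. I'll cross-check these with rays.

Run:
```python
from h import *
e=np.array([.955,-.2966]);n=np.array([.2966,.955]);im=cv2.imread("pics/w1.png")
g=im[:,:,:].sum(2)//3; print(g[200:225,283],g[172:184,283],g[212,250:316])
for nm,p,z in[("blockrear",(283,207),.03),("plateL",(227,178),.012),("plateR",(338,178),.012),("plate",(283,178),.012)]:
    w=ray("wrist",p,z)*1000;print(nm,w.round(1),"along",round(w[:2]@e,1),"lat",round(w[:2]@n,1))
t=bot.get_obs()["ee_pos"][:2]*1000;print("tcp",t@e,t@n);o=np.array([616.2,112.5]);print("press",o@e,o@n)
```

```text
[254 254 254 254 251 188  86  39  35  45  57  63  63  61  61  62  63  62
  61  63  69 100 124 126 125] [132 132 131 132 148 192 243 254 254 254 254 254] [248 254 251 181 131 126 125 109  78  65  63  63  62  64  62  62  63  64
  63  61  61  64  62  63  62  63  63  62  61  61  62  63  62  63  62  61
  62  63  62  62  63  63  61  62  64  63  61  61  63  62  60  63  62  62
  62  61  64  73 102 122 123 126 145 199 238 247]
blockrear [469.  154.6  30. ] along 402.1 lat 286.7
plateL [421.9 102.5  12. ] along 372.5 lat 223.1
plateR [460.4 223.3  12. ] along 373.5 lat 349.8
plate [441.6 163.3  12. ] along 373.3 lat 287.0
tcp 369.5888415036427 285.470430940967
press 555.1035 290.20241999999996
```

The wrist view agrees with the top view to within 3 mm. Now I'll descend and push.

```bash
python3 -m crank '[{"gripper":15,"travel":[0,1,40],"twist":[0,0,0]},{"gripper":15,"travel":[0,0,40],"twist":[0,0,0]},{"gripper":15,"travel":[0,0,40],"twist":[0,0,0]},{"gripper":15,"travel":[0,0,40],"twist":[0,0,0]},{"gripper":15,"travel":[0,0,30],"twist":[0,0,0]},{"gripper":15,"travel":[0,0,21],"twist":[0,0,0]},{"gripper":15,"travel":[0,0,0],"twist":[0,0,0]},{"gripper":15,"travel":[-8,0,0],"twist":[0,0,0]},{"gripper":15,"travel":[-8,0,0],"twist":[0,0,0]},{"gripper":15,"travel":[-6,0,0],"twist":[0,0,0]},{"gripper":15,"travel":[-6,0,0],"twist":[0,0,0]},{"gripper":15,"travel":[-6,0,0],"twist":[0,0,0]}]'
python3 -m crank '[{"gripper":15,"travel":[-6,0,0],"twist":[0,0,0]},{"gripper":15,"travel":[-6,0,0],"twist":[0,0,0]},{"gripper":15,"travel":[-6,0,0],"twist":[0,0,0]},{"gripper":15,"travel":[-6,0,0],"twist":[0,0,0]},{"gripper":15,"travel":[-6,0,0],"twist":[0,0,0]},{"gripper":15,"travel":[-5,0,0],"twist":[0,0,0]},{"gripper":15,"travel":[-3,0,0],"twist":[0,0,0]},{"gripper":15,"travel":[0,0,0],"twist":[0,0,0]}]'
python3 - <<'E'
from h import *
shot("side","s1");shot("top","t1")
im=cv2.imread("pics/t1.png");hsv=cv2.cvtColor(im,cv2.COLOR_BGR2HSV)
cv2.imwrite("pics/s1c.png",cv2.resize(cv2.imread("pics/s1.png")[190:310,200:370],None,fx=4,fy=4,interpolation=cv2.INTER_CUBIC))
E
```

```text
time: 3.2
ee_pos: [0.468, 0.1572, 0.0204]
tcp_rot: [180.0, -0.0, 162.7]
wrist_force: [-2.1, 0.6, 1.2]
opening: 0.0152
grasp_force: 1.0
time: 4.2
ee_pos: [0.5043, 0.1459, 0.0202]
tcp_rot: [-180.0, 0.0, 162.7]
wrist_force: [-0.3, -0.2, -0.6]
opening: 0.015
grasp_force: 0.0
```

View pics/s1c.png

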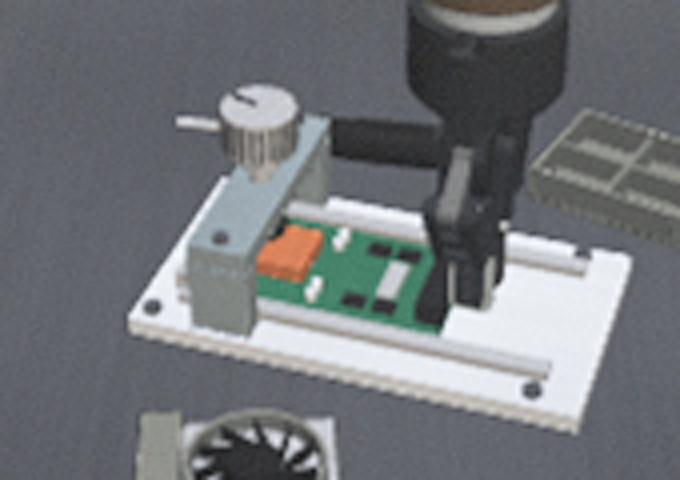

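The side crop shows the gripper behind the black block and the spreader only partly under the bridge, so the module is not home yet. I'll continue gently.

```bash
python3 -m crank '[{"gripper":15,"travel":[-3,0,0],"twist":[0,0,0]},{"gripper":15,"travel":[-3,0,0],"twist":[0,0,0]},{"gripper":15,"travel":[-2,0,0],"twist":[0,0,0]},{"gripper":15,"travel":[-1,0,0],"twist":[0,0,0]}]'
python3 -m crank '[{"gripper":15,"travel":[-1,0,0],"twist":[0,0,0]},{"gripper":15,"travel":[-1,0,0],"twist":[0,0,0]}]'
python3 -m crank '[{"gripper":15,"travel":[-1,0,0],"twist":[0,0,0]}]'
```

```text
time: 4.8
ee_pos: [0.5127, 0.1433, 0.0202]
tcp_rot: [-180.0, -0.0, 162.7]
wrist_force: [-1.6, 0.0, -0.9]
opening: 0.015
grasp_force: 0.4
time: 5.05
ee_pos: [0.5145, 0.1427, 0.0203]
tcp_rot: [-180.0, -0.0, 162.7]
wrist_force: [-0.0, 0.6, -1.0]
opening: 0.015
grasp_force: 0.3
time: 5.18
ee_pos: [0.5151, 0.1425, 0.0202]
tcp_rot: [-180.0, -0.1, 162.7]
wrist_force: [-5.4, 1.8, 3.9]
opening: 0.015
grasp_force: 3.1
```

```bash
python3 -m crank '[{"gripper":15,"travel":[-0.7,0,0],"twist":[0,0,0]}]'
python3 -m crank '[{"gripper":15,"travel":[-0.7,0,0],"twist":[0,0,0]}]'
python3 -m crank '[{"gripper":15,"travel":[0,0,0],"twist":[0,0,0]},{"gripper":15,"travel":[0,0,0],"twist":[0,0,0]}]'
```

```text
time: 5.3
ee_pos: [0.5151, 0.1425, 0.0202]
tcp_rot: [-180.0, -0.1, 162.7]
wrist_force: [-8.9, 1.9, 4.8]
opening: 0.015
grasp_force: 4.6
time: 5.42
ee_pos: [0.5151, 0.1425, 0.0202]
tcp_rot: [180.0, -0.2, 162.7]
wrist_force: [-12.9, 3.4, 6.3]
opening: 0.015
grasp_force: 6.5
time: 5.68
ee_pos: [0.5151, 0.1425, 0.0202]
tcp_rot: [-180.0, -0.2, 162.7]
wrist_force: [-9.4, 3.8, 4.6]
opening: 0.015
grasp_force: 5.4
```

The force rises while the pose holds at the predicted location, so the module is home. I'll back off, lift, and look at the knob.

```bash
python3 -m crank '[{"gripper":15,"travel":[6,0,0],"twist":[0,0,0]},{"gripper":15,"travel":[10,0,0],"twist":[0,0,0]},{"gripper":15,"travel":[0,0,-40],"twist":[0,0,0]},{"gripper":85,"travel":[0,0,-45],"twist":[0,0,0]},{"gripper":85,"travel":[0,0,-45],"twist":[0,0,0]},{"gripper":85,"travel":[-5,0,-40],"twist":[0,0,0]},{"gripper":85,"travel":[-25,0,0],"twist":[0,0,0]},{"gripper":85,"travel":[-15,0,0],"twist":[0,0,0]},{"gripper":85,"travel":[0,0,0],"twist":[0,0,0]},{"gripper":85,"travel":[0,0,0],"twist":[0,0,0]}]'
python3 - <<'E'
from h import *
c=bot.calibration("wrist");print(c["camera_from_world"]) if 0 else None
shot("wrist","w2")
im=cv2.imread("pics/top0.png")[165:225,215:290]
k=cv2.resize(cv2.cvtColor(im,cv2.COLOR_BGR2GRAY),None,fx=8,fy=8,interpolation=cv2.INTER_CUBIC)
h=cv2.HoughCircles(k,cv2.HOUGH_GRADIENT,1,50,param1=60,param2=20,minRadius=75,maxRadius=125)
for x,y,r in h[0][:3]:
    p=((x+.5)/8-.5+215,(y+.5)/8-.5+165);print("top",np.round(p,1),r/8,ray("top",p,.109))
E
```

```text
time: 6.92
ee_pos: [0.5438, 0.1334, 0.1896]
tcp_rot: [-180.0, -0.1, 162.7]
wrist_force: [1.0, 0.5, -0.1]
opening: 0.0851
grasp_force: 0.0
top [249.9 194.5] 11.8125 [0.61582265 0.10976318 0.109     ]
```

View pics/w2.png

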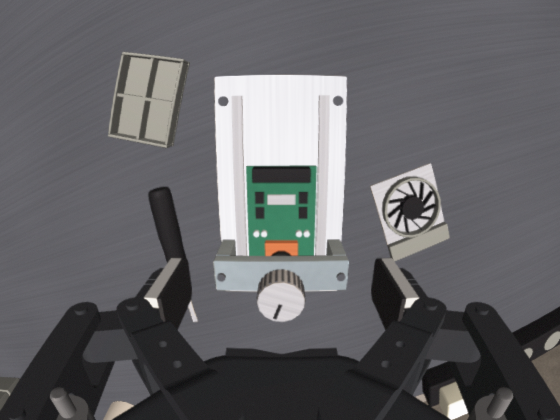

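The module is seated under the bridge with the spreader partly visible at (281,248). The knob's top face is centred near (281,298).

Run:
```python
from h import *
im=cv2.imread("pics/w2.png")[265:330,245:320]
k=cv2.resize(cv2.cvtColor(im,cv2.COLOR_BGR2GRAY),None,fx=8,fy=8,interpolation=cv2.INTER_CUBIC)
h=cv2.HoughCircles(k,cv2.HOUGH_GRADIENT,1,50,param1=60,param2=20,minRadius=150,maxRadius=220)
e=np.array([.955,-.2966]);n=np.array([.2966,.955]);t=bot.get_obs()["ee_pos"]*1000
for x,y,r in h[0][:3]:
    p=((x+.5)/8-.5+245,(y+.5)/8-.5+265);w=ray("wrist",p,.109)*1000
    print(np.round(p,1),r/8,w,"along",w[:2]@e-t[:2]@e,"lat",w[:2]@n-t[:2]@n)
# plate rear corners & module block rear
for nm,p,z in[("L",(215,76),.012),("R",(347,76),.012),("block",(281,166),.03),("boardrear",(281,166),.016)]:
    w=ray("wrist",p,z)*1000;print(nm,w.round(1),w[:2]@e,w[:2]@n)
```

```text
[280.6 295.5] 25.975 [610.13012796 111.97205266 109.        ] along 69.72583650234367 lat -0.8925532991572709
[280.5 302.4] 23.575 [616.49662495 109.87739017 109.        ] along 76.42711801822634 lat -1.0046529762360592
L [421.1 103.7  12. ] 371.3731459207686 223.94712063430327
R [459.4 226.6  12. ] 371.5150964867539 352.67983508266957
block [524.  139.1  30. ] 459.1792003981515 288.24389979897796
boardrear [526.3 138.4  16. ] 461.5648281526752 288.23242436248137
```

Take the knob as 75.7 mm ahead and -1 mm lateral; the top view, plate edge and Hough fit agree to about 1 mm. I'll move over it, wind joint 6 back to about -166°, and descend.

```bash
python3 -m crank '[{"gripper":85,"travel":[-25,-1,0],"twist":[0,0,0]},{"gripper":85,"travel":[-25,0,0],"twist":[0,0,0]},{"gripper":85,"travel":[-25.7,0,0],"twist":[0,0,0]},{"gripper":85,"travel":[0,0,0],"twist":[0,0,-0.186]},{"gripper":85,"travel":[0,0,0],"twist":[0,0,-0.186]},{"gripper":85,"travel":[0,0,0],"twist":[0,0,-0.186]},{"gripper":85,"travel":[0,0,0],"twist":[0,0,-0.186]},{"gripper":85,"travel":[0,0,0],"twist":[0,0,-0.186]},{"gripper":85,"travel":[0,0,0],"twist":[0,0,-0.186]},{"gripper":85,"travel":[0,0,0],"twist":[0,0,-0.186]},{"gripper":85,"travel":[0,0,0],"twist":[0,0,-0.186]},{"gripper":85,"travel":[0,0,0],"twist":[0,0,-0.186]}]'
python3 -m crank '[{"gripper":85,"travel":[0,0,10],"twist":[0,0,-0.186]},{"gripper":85,"travel":[0,0,10],"twist":[0,0,-0.186]},{"gripper":85,"travel":[0,0,10],"twist":[0,0,-0.186]},{"gripper":85,"travel":[0,0,10],"twist":[0,0,-0.186]},{"gripper":85,"travel":[0,0,10],"twist":[0,0,-0.186]},{"gripper":85,"travel":[0,0,10],"twist":[0,0,-0.186]},{"gripper":85,"travel":[0,0,10],"twist":[0,0,-0.186]},{"gripper":85,"travel":[0,0,10],"twist":[0,0,-0.186]},{"gripper":85,"travel":[0,0,10],"twist":[0,0,-0.186]},{"gripper":85,"travel":[0,0,0],"twist":[0,0,0]}]'
python3 -c "
from h import *
o=bot.get_obs();print(o['q'].round(2),(o['ee_pos']*1000).round(1),o['tcp_rot'].round(2))"
```

```text
time: 8.48
ee_pos: [0.6159, 0.1102, 0.1903]
tcp_rot: [180.0, -0.0, -101.0]
wrist_force: [-0.4, -0.0, -1.0]
opening: 0.0851
grasp_force: 0.0
time: 9.72
ee_pos: [0.6156, 0.1101, 0.0995]
tcp_rot: [180.0, 0.1, -5.5]
wrist_force: [-0.4, -0.4, 1.3]
opening: 0.0851
grasp_force: 0.0
[  10.14   14.8     6.7    82.      0.   -164.34] [615.6 110.1  99.5] [ 1.7998e+02  9.0000e-02 -5.5200e+00]
```

```bash
python3 -m crank '[{"gripper":85,"travel":[0,0,12],"twist":[0,0,0]},{"gripper":85,"travel":[0,0,12],"twist":[0,0,0]},{"gripper":60,"travel":[0,0,0],"twist":[0,0,0]},{"gripper":45,"travel":[0,0,0],"twist":[0,0,0]},{"gripper":36,"travel":[0,0,0],"twist":[0,0,0]},{"gripper":36,"travel":[0,0,0],"twist":[0,0,0]},{"gripper":36,"travel":[0,0,0],"twist":[0,0,0]}]' 30
python3 - <<'E'
from h import *
print(bot.get_obs()["torque"].round(2))
im=shot("side","s2");cv2.imwrite("pics/s2c.png",cv2.resize(im[150:310,200:370],None,fx=3.6,fy=3.6,interpolation=cv2.INTER_CUBIC))
E
```

```text
time: 10.6
ee_pos: [0.6167, 0.1103, 0.0769]
tcp_rot: [-180.0, -0.0, -5.5]
wrist_force: [0.2, 3.3, 4.4]
opening: 0.0384
grasp_force: 30.4
[ 0.6   0.15 -0.01]
```

View pics/s2c.png

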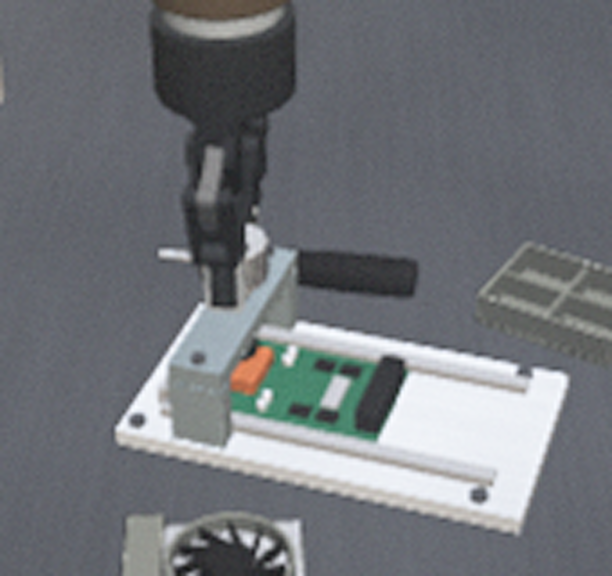

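The fingers hold the head firmly (opening 38.4 mm) above the bridge. Now I'll turn it clockwise, following the thread.

```bash
python3 -m crank '[{"gripper":36,"travel":[0,0,0.2],"twist":[0,0,0.18]},{"gripper":36,"travel":[0,0,0.2],"twist":[0,0,0.18]},{"gripper":36,"travel":[0,0,0.2],"twist":[0,0,0.18]},{"gripper":36,"travel":[0,0,0.2],"twist":[0,0,0.18]},{"gripper":36,"travel":[0,0,0.2],"twist":[0,0,0.18]},{"gripper":36,"travel":[0,0,0.2],"twist":[0,0,0.18]},{"gripper":36,"travel":[0,0,0.2],"twist":[0,0,0.18]},{"gripper":36,"travel":[0,0,0.2],"twist":[0,0,0.18]}]'
python3 -c "
from h import *
o=bot.get_obs();print(o['q'].round(2),o['torque'].round(2))"
```

```text
time: 11.65
ee_pos: [0.6162, 0.1098, 0.0752]
tcp_rot: [180.0, -0.0, -88.3]
wrist_force: [-4.3, 0.7, 6.3]
opening: 0.0386
grasp_force: 30.8
[ 1.011e+01  1.511e+01  4.400e+00  7.930e+01 -1.000e-02 -8.158e+01] [0.11 0.9  0.01]
```

```bash
python3 -m crank '[{"gripper":36,"travel":[0,0,0.2],"twist":[0,0,0.18]},{"gripper":36,"travel":[0,0,0.2],"twist":[0,0,0.18]},{"gripper":36,"travel":[0,0,0.2],"twist":[0,0,0.18]},{"gripper":36,"travel":[0,0,0.2],"twist":[0,0,0.18]},{"gripper":36,"travel":[0,0,0.2],"twist":[0,0,0.18]},{"gripper":36,"travel":[0,0,0.2],"twist":[0,0,0.18]},{"gripper":36,"travel":[0,0,0.2],"twist":[0,0,0.18]},{"gripper":36,"travel":[0,0,0.2],"twist":[0,0,0.18]},{"gripper":36,"travel":[0,0,0.2],"twist":[0,0,0.18]},{"gripper":36,"travel":[0,0,0.2],"twist":[0,0,0.18]},{"gripper":36,"travel":[0,0,0.2],"twist":[0,0,0.18]}]'
python3 -m crank '[{"gripper":36,"travel":[0,0,0.2],"twist":[0,0,0.18]},{"gripper":36,"travel":[0,0,0.2],"twist":[0,0,0.18]},{"gripper":36,"travel":[0,0,0.2],"twist":[0,0,0.18]},{"gripper":36,"travel":[0,0,0.2],"twist":[0,0,0.18]},{"gripper":36,"travel":[0,0,0.2],"twist":[0,0,0.18]},{"gripper":36,"travel":[0,0,0.2],"twist":[0,0,0.18]},{"gripper":36,"travel":[0,0,0.2],"twist":[0,0,0.18]},{"gripper":36,"travel":[0,0,0.2],"twist":[0,0,0.18]},{"gripper":36,"travel":[0,0,0.2],"twist":[0,0,0.18]},{"gripper":36,"travel":[0,0,0.2],"twist":[0,0,0.18]},{"gripper":36,"travel":[0,0,0.2],"twist":[0,0,0.18]}]'
python3 -c "
from h import *
o=bot.get_obs();print(o['q'].round(2),o['torque'].round(2))"
```

```text
time: 13.02
ee_pos: [0.6157, 0.1106, 0.073]
tcp_rot: [180.0, -0.1, 158.3]
wrist_force: [-6.6, 4.8, 6.9]
opening: 0.0381
grasp_force: 30.8
time: 14.4
ee_pos: [0.6166, 0.1108, 0.0708]
tcp_rot: [-180.0, -0.1, 44.8]
wrist_force: [-1.3, 4.6, 3.5]
opening: 0.0381
grasp_force: 30.7
[1.0150e+01 1.5200e+01 4.0100e+00 7.8760e+01 8.0000e-02 1.4531e+02] [1.05 0.27 0.05]
```

One stroke gave 5.40 rad. I'll open, rewind about 245° and regrip.

```bash
python3 -m crank '[{"gripper":85,"travel":[0,0,0],"twist":[0,0,0]},{"gripper":85,"travel":[0,0,0],"twist":[0,0,0]},{"gripper":85,"travel":[0,0,0],"twist":[0,0,0]},{"gripper":85,"travel":[0,0,0],"twist":[0,0,-0.186]},{"gripper":85,"travel":[0,0,0],"twist":[0,0,-0.186]},{"gripper":85,"travel":[0,0,0],"twist":[0,0,-0.186]},{"gripper":85,"travel":[0,0,0],"twist":[0,0,-0.186]},{"gripper":85,"travel":[0,0,0],"twist":[0,0,-0.186]},{"gripper":85,"travel":[0,0,0],"twist":[0,0,-0.186]},{"gripper":85,"travel":[0,0,0],"twist":[0,0,-0.186]},{"gripper":85,"travel":[0,0,0],"twist":[0,0,-0.186]},{"gripper":85,"travel":[0,0,0],"twist":[0,0,-0.186]}]'
python3 -m crank '[{"gripper":85,"travel":[0,0,0],"twist":[0,0,-0.186]},{"gripper":85,"travel":[0,0,0],"twist":[0,0,-0.186]},{"gripper":85,"travel":[0,0,0],"twist":[0,0,-0.186]},{"gripper":85,"travel":[0,0,0],"twist":[0,0,-0.186]},{"gripper":85,"travel":[0,0,0],"twist":[0,0,-0.186]},{"gripper":85,"travel":[0,0,0],"twist":[0,0,-0.186]},{"gripper":85,"travel":[0,0,0],"twist":[0,0,-0.186]},{"gripper":85,"travel":[0,0,0],"twist":[0,0,-0.186]},{"gripper":85,"travel":[0,0,0],"twist":[0,0,-0.186]},{"gripper":85,"travel":[0,0,0],"twist":[0,0,-0.186]},{"gripper":85,"travel":[0,0,0],"twist":[0,0,-0.186]},{"gripper":85,"travel":[0,0,0],"twist":[0,0,-0.186]}]'
python3 -m crank '[{"gripper":85,"travel":[0,0,0],"twist":[0,0,-0.186]},{"gripper":85,"travel":[0,0,0],"twist":[0,0,-0.186]},{"gripper":60,"travel":[0,0,0],"twist":[0,0,0]},{"gripper":45,"travel":[0,0,0],"twist":[0,0,0]},{"gripper":36,"travel":[0,0,0],"twist":[0,0,0]},{"gripper":36,"travel":[0,0,0],"twist":[0,0,0]},{"gripper":36,"travel":[0,0,0],"twist":[0,0,0]}]' 30
python3 -c "
from h import *
o=bot.get_obs();print(o['q'].round(2),o['torque'].round(2))"
```

```text
time: 15.9
ee_pos: [0.6165, 0.1097, 0.0701]
tcp_rot: [-180.0, 0.0, 141.5]
wrist_force: [0.1, -0.5, 0.1]
opening: 0.0852
grasp_force: 0.0
time: 17.4
ee_pos: [0.6164, 0.1098, 0.0701]
tcp_rot: [180.0, -0.0, -90.6]
wrist_force: [-0.2, -0.5, -0.2]
opening: 0.0851
grasp_force: 0.0
time: 18.27
ee_pos: [0.6163, 0.1099, 0.0704]
tcp_rot: [180.0, -0.0, -69.8]
wrist_force: [-2.6, -1.3, 3.5]
opening: 0.0383
grasp_force: 30.1
[ 1.0110e+01  1.5220e+01  3.9800e+00  7.8780e+01 -1.0000e-02 -1.0011e+02] [-0.23  0.48 -0.08]
```

```bash
python3 -m crank '[{"gripper":36,"travel":[0,0,0.2],"twist":[0,0,0.18]},{"gripper":36,"travel":[0,0,0.2],"twist":[0,0,0.18]},{"gripper":36,"travel":[0,0,0.2],"twist":[0,0,0.18]},{"gripper":36,"travel":[0,0,0.2],"twist":[0,0,0.18]},{"gripper":36,"travel":[0,0,0.2],"twist":[0,0,0.18]},{"gripper":36,"travel":[0,0,0.2],"twist":[0,0,0.18]},{"gripper":36,"travel":[0,0,0.2],"twist":[0,0,0.18]},{"gripper":36,"travel":[0,0,0.2],"twist":[0,0,0.18]},{"gripper":36,"travel":[0,0,0.2],"twist":[0,0,0.18]},{"gripper":36,"travel":[0,0,0.2],"twist":[0,0,0.18]},{"gripper":36,"travel":[0,0,0.2],"twist":[0,0,0.18]},{"gripper":36,"travel":[0,0,0.2],"twist":[0,0,0.18]}]'
python3 -m crank '[{"gripper":36,"travel":[0,0,0.2],"twist":[0,0,0.18]},{"gripper":36,"travel":[0,0,0.2],"twist":[0,0,0.18]},{"gripper":36,"travel":[0,0,0.1],"twist":[0,0,0.12]}]'
python3 -c "
from h import *
o=bot.get_obs();print(o['q'].round(2),o['torque'].round(2))"
```

```text
time: 19.77
ee_pos: [0.6156, 0.1105, 0.0679]
tcp_rot: [180.0, -0.1, 166.2]
wrist_force: [-7.0, 3.0, 4.6]
opening: 0.0383
grasp_force: 30.3
time: 20.15
ee_pos: [0.6157, 0.1108, 0.0675]
tcp_rot: [180.0, -0.1, 138.7]
wrist_force: [-5.4, 3.6, 3.9]
opening: 0.0384
grasp_force: 30.3
[10.16 15.26  3.71 78.52  0.09 51.42] [0.68 1.12 0.05]
```

```bash
python3 -m crank '[{"gripper":36,"travel":[0,0,0.1],"twist":[0,0,0.1]},{"gripper":36,"travel":[0,0,0.1],"twist":[0,0,0.1]}]'
python3 -c "
from h import *
o=bot.get_obs();print(o['q'].round(2),o['torque'].round(2))"
python3 -m crank '[{"gripper":36,"travel":[0,0,0.1],"twist":[0,0,0.1]},{"gripper":36,"travel":[0,0,0.1],"twist":[0,0,0.1]}]'
python3 -c "
from h import *
o=bot.get_obs();print(o['q'].round(2),o['torque'].round(2))"
```

```text
time: 20.4
ee_pos: [0.6158, 0.1108, 0.0673]
tcp_rot: [-180.0, -0.1, 127.4]
wrist_force: [-5.1, 3.7, 3.7]
opening: 0.038
grasp_force: 30.3
[10.16 15.26  3.69 78.48  0.1  62.79] [0.67 1.07 0.06]
time: 20.65
ee_pos: [0.6159, 0.1109, 0.0671]
tcp_rot: [-180.0, -0.1, 115.9]
wrist_force: [-4.1, 4.4, 3.0]
opening: 0.0383
grasp_force: 30.3
[10.16 15.27  3.68 78.45  0.11 74.25] [0.8  0.94 0.07]
```

```bash
for i in 1 2 3 4 5; do python3 -m crank '[{"gripper":36,"travel":[0,0,0.1],"twist":[0,0,0.1]}]' >/dev/null
python3 -c "
from h import *
o=bot.get_obs();print(o['q'][5].round(2),o['torque'].round(2),o['wrist_force'].round(1))"; done
```

```text
79.98 [0.8  0.88 0.09] [-3.9  4.6  3.3]
85.71 [0.89 0.81 0.06] [-4.3  5.4  3.3]
91.43 [0.83 0.76 0.03] [-3.5  4.3  1.5]
97.16 [0.88 0.77 0.02] [-3.2  3.8  2.6]
102.89 [0.88 0.6  0.02] [-2.3  4.6  1.7]
```

```bash
for i in 1 2 3 4 5; do python3 -m crank '[{"gripper":36,"travel":[0,0,0.1],"twist":[0,0,0.1]}]' >/dev/null
python3 -c "
from h import *
o=bot.get_obs();print(o['q'][5].round(2),o['torque'].round(2),o['wrist_force'].round(1))"; done
python3 - <<'E'
from h import *
im=shot("side","s3");cv2.imwrite("pics/s3c.png",cv2.resize(im[190:290,230:350],None,fx=5,fy=5,interpolation=cv2.INTER_CUBIC))
E
```

```text
108.62 [0.83 0.53 0.08] [-1.9  4.9  2.5]
114.32 [-0.32  0.84  0.89] [-3.2 -0.1  3. ]
120.02 [0.39 0.51 0.88] [-2.9  1.3  3.8]
125.75 [-0.19  0.84  0.83] [-4.1 -0.3  3.7]
131.48 [-0.28  0.97  1.  ] [-5.2 -2.5  3. ]
```

View pics/s3c.png

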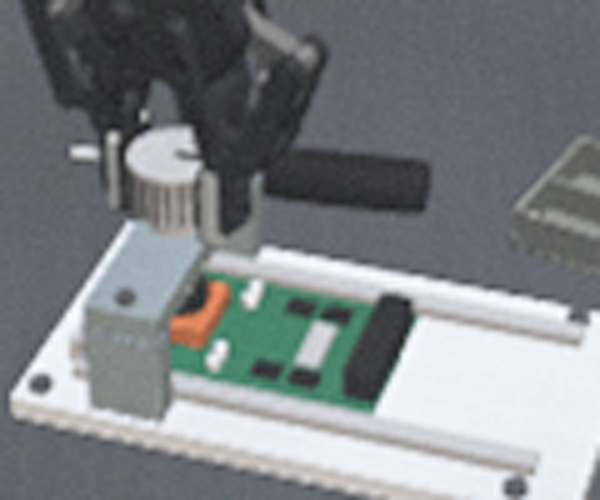

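The torque jumped from 0.06 to 0.9 Nm after 9.1 rad, so the screw is on its stop. The crop shows the head low on the bridge with the pad on the spreader. I'll release, lift, and verify.

```bash
python3 -m crank '[{"gripper":85,"travel":[0,0,0],"twist":[0,0,0]},{"gripper":85,"travel":[0,0,0],"twist":[0,0,0]},{"gripper":85,"travel":[0,0,0],"twist":[0,0,0]},{"gripper":85,"travel":[0,0,0],"twist":[0,0,0]},{"gripper":85,"travel":[0,0,-15],"twist":[0,0,0]},{"gripper":85,"travel":[0,0,-30],"twist":[0,0,0]},{"gripper":85,"travel":[0,0,-40],"twist":[0,0,0]},{"gripper":85,"travel":[0,0,-40],"twist":[0,0,0]},{"gripper":85,"travel":[0,0,0],"twist":[0,0,0]},{"gripper":85,"travel":[0,0,0],"twist":[0,0,0]}]'
python3 - <<'E'
from h import *
im=shot("side","s4");cv2.imwrite("pics/s4c.png",cv2.resize(im[190:310,220:370],None,fx=5,fy=5,interpolation=cv2.INTER_CUBIC))
E
```

```text
time: 23.2
ee_pos: [0.6165, 0.1099, 0.1911]
tcp_rot: [180.0, -0.0, 58.8]
wrist_force: [0.2, 0.6, -0.1]
opening: 0.0849
grasp_force: 0.0
```

View pics/s4c.png

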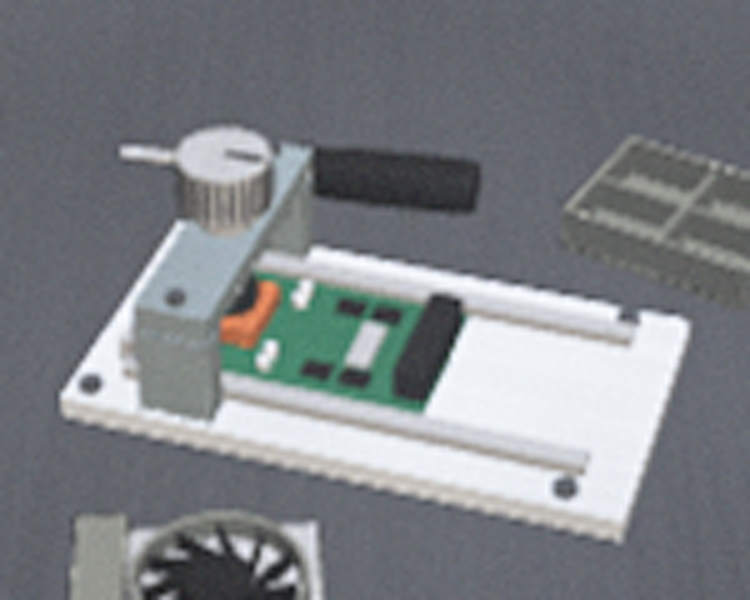

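The knob is down on the bridge, the pad rests on the spreader, the module is home, and the bystanders have not moved. I'm handing the job in.

```bash
python3 -c "
from workcell import bot
print(bot.job_done())"
```

```text
the job is handed in; nothing more can be done
None
```

I pushed the module against the end stop, turned the thumbscrew down to its hard stop with the pad on the spreader, left the bystanders in place and handed the job in at about 23 s; no verdict came back.

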